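Level the gel-casting stand by its two foot screws

ROBOT

A 6-joint arm with a two-finger parallel gripper is mounted at the origin on the work surface. World frame = base frame: x ahead of the robot, y to its left, z up, the work surface at z = 0. Lengths are in mm, angles in rad, forces in N, time in s.
With the tool pointing down it reaches from about 275 to 825 mm from the base axis. Payload 4.9 kg.
Tool frame: the origin (TCP) lies at the very end of the fingers, on their centre line; the grasp point (between the pads) lies 19 mm behind it; z points along the fingers, y is the direction in which the jaws open and shut (so a half turn about z gives the same grasp; the last joint's range is limited). The gripper opens to 85 mm and grips with 20 to 120 N. Pads are 22 mm wide; open, the fingers measure 114 mm over their backs; the gripper's body (76 mm by 85 mm) begins 54 mm behind the grasp point. The pads swing forward as they close: fully open they stand 13 mm farther back than shut.
Start: joints at [-1.419, 0.326, -0.193, 1.052, 0, 1.437], TCP at [155.07, -527.704, 231.281] pointing down, gripper open.
Joint ranges: [-2.65, 2.65], [-0.97, 1.79], [-1.3, 1.35], [-1.93, 2.1], [-1.47, 1.37], [-3.14, 3.14]. Speed limits (rad/s): [2.57, 2.57, 3.14, 3.14, 3.14, 3.14].

INTERFACE

Orientations are given as [roll, pitch, yaw] about the fixed x, y, z axes, in that order (R = Rz(yaw) Ry(pitch) Rx(roll)).
In Python, from bench import bot, solve_ik, imaging gives the robot as it stands. Calls block until the motion is done:
- bot.move_ptp(position, orientation): joint-space move of the TCP to a pose.
- bot.movel(position, rot=None, max_speed=150, threshold=None): straight line of the TCP; rot=None keeps the orientation; max_speed is the mean speed in mm/s. With threshold (N) it stops when the force on the tool has changed by that much, and returns True; else False.
- bot.move_j(angles): joint-space move.
- bot.grip(opening, effort=None): opening from 0.0 (shut) to 1.0 (fully open); effort is the grip in N (None keeps the last); returns when the fingers have stopped.
- bot.dwell(seconds).
- solve_ik(position, orientation): joint angles nearest the present ones, or None.
- bot.get_state(): the state.
- imaging.capture(name): name is "scene" or "top" or "wrist"; returns the picture (480x640x3 uint8, blue, green, red); there is no depth.
- imaging.camera_model(name): a dict with "K" (3x3 intrinsics, pixels), "k1" (the pictures are not rectified: a ray, as slopes to the right and down, at radius r is drawn at 1 + k1 r^2 times it, then the intrinsics apply), "position" and "rotation" of the camera in the world. Camera axes: x right, y up, looking along -z (the intrinsics and any distortion apply to the point x, -y, -z); pixel columns grow to the right and rows downward; lengths in mm; the calibration is good to about 2 mm. A picture is of the moment at which its call begins: read the wrist's pose just before it. camera_model takes no time and is no camera call; for the wrist camera it gives the pose at the moment of the call.
A pose or a line that the arm cannot do raises bot.IKError and nothing moves.
- bot.sign_off(): hands the job in, once; it reports no verdict.
The state is a dict: "t": time; "qpos": joint angles; "joint_velocities": joint speeds; "effort": joint torques, N m; "tcp_pos": TCP position; "orientation": TCP orientation; "contact_force": force on the tool from outside, world axes, zero at the start; "wrist_torque": the same for the moment, N m; "opening": opening from 0.0 (shut) to 1.0 (fully open).
Only numpy, scipy, OpenCV 4.12 (cv2) and the standard library are available. Lean on these libraries where they do the work, as an engineer would, in place of code of your own. Each camera call takes 0.05 s, during which the arm holds its last target. There are 200 camera calls.

TASK

Level the white gel-casting plate: turn its blue foot screw and its red foot screw, each as far as it needs, until the bubble in each of the two green tube levels lies between its black lines. Then let go of the screws.

Things in the scene. Friction and masses are not known exactly. Their poses are not given: they have to be found in the camera images.
- bubble_blue (a joint): Blue screw's tube level: green tube 84 mm long on the plate's edge between the fixed steel foot and the blue screw, pointing at both, its middle 80 mm from the blue screw. Value: offset (m) of its pale 18 mm bubble from the middle, + towards the blue screw. Black lines lie 14 mm either side of the middle. +0.020 m per rad the blue screw turns clockwise seen from above. Starts at -0.028 to -0.012.
- bubble_red (a joint): Red screw's tube level, alike, on the edge between the steel foot and the red screw, its middle 80 mm from the red screw. Value: offset (m) of its bubble from the middle, + towards the red screw; +0.020 m per rad the red screw turns clockwise seen from above. Starts anywhere from -0.028 to +0.028. Neither screw moves the other's bubble.
- screw_blue_grip (a point): Blue foot screw at a corner of the white 220 mm plate (top 44 mm up, any yaw): stem 10 mm thick, blue bar as head, 44 mm long (along x), 14 mm thick (along y, the way to grip), 32 mm high. Point: centre of the bar, on the upright axis, 98 mm above the table. Light friction (0.06 N m), keeps its height (within 1 mm), stays where left; stops 1.7 rad either side of level.
- screw_red_grip (a point): Red foot screw, same sizes and behaviour with a red bar, at the plate's corner diagonally opposite, 226 mm away. Point: centre of the bar, x along the bar, y across its 14 mm. The steel foot is the domed corner between them, 160 mm from each. Levels (58 mm above the table) and the plate's clear tray (58 mm) are lower than the bars' undersides (82 mm).

How it is judged:
By the outcome, as a careful person would: the job done as asked, in the order asked, and still so for the second after the job is handed in, with the robot touching nothing.
It also fails if it takes over 42 s, if anything falls off the work surface, if the arm or the gripper's body presses on something with over 40 N, if the wrist force passes 120 N, or if a joint passes its speed limit or range.

## Working session

There is one attempt and no reset: what is moved stays moved. The work goes in short steps, each a Python script; the robot and the scene stay as the last script left them, time stands still between calls to the robot, and variables do not carry over. Pictures are saved under pics/ and viewed, about 8 in all and at most 12, crops included, and the job is handed in when it is done.

```bash
ls; mkdir -p pics
python3 - <<'E'
from bench import bot, solve_ik, imaging
import cv2
for n in ("top","scene"):
    cv2.imwrite(f"pics/{n}0.png",imaging.capture(n)); m=imaging.camera_model(n); print(n,m)
print(bot.get_state())
E
```

```text
pics
top {'K': array([[527.57614179,   0.        , 315.61764509],
       [  0.        , 527.57614179, 240.62656018],
       [  0.        ,   0.        ,   1.        ]]), 'k1': -0.11537273147254522, 'position': array([424.73928526,  35.29496865, 805.69706723]), 'rotation': array([ 0.16553127,  0.02989515, -1.59308199])}
scene {'K': array([[467.66400253,   0.        , 318.69838989],
       [  0.        , 467.66400253, 235.56425384],
       [  0.        ,   0.        ,   1.        ]]), 'k1': -0.12266301697383218, 'position': array([756.81883998, 323.99305134, 648.01677236]), 'rotation': array([ 5.64764964e-01, -2.08214877e-03,  2.50803627e+00])}
{'t': 0.1, 'qpos': array([-1.41921120e+00,  3.26889505e-01, -1.93456208e-01,  1.05196625e+00,
       -1.59616699e-05,  1.43658366e+00]), 'joint_velocities': array([ 0.00125746, -0.00072703,  0.00144471, -0.00057195,  0.00203132,
       -0.00233667]), 'effort': array([-7.02785255e-04, -4.44241941e+01,  2.63036424e+01,  8.00561247e-03,
       -2.10974986e-04, -1.09827803e-05]), 'tcp_pos': array([ 154.98205817, -527.19826508,  230.57986887]), 'orientation': array([-3.14008851e+00, -1.86989459e-04,  2.85797671e-01]), 'contact_force': array([-0.20313042, -0.70239647, -0.04166067]), 'wrist_torque': array([ 0.00281056,  0.00142307, -0.01308623]), 'opening': 1.00259318381775}
```

View pics/top0.png

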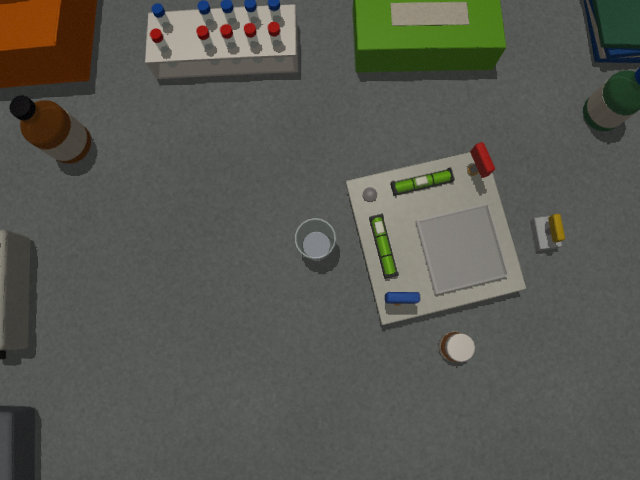

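The top view shows the blue bar at about (402,298), the red bar at about (483,160) and the steel foot at (370,194). The blue level's bubble is at about (380,228), far from the blue screw. The red level's bubble is near its middle at (421,181).

```bash
cat > h.py <<'E'
import numpy as np, cv2
from scipy.spatial.transform import Rotation as R
from bench import bot, solve_ik, imaging
def cast(m,px,z):
    """pixels -> world points on plane z"""
    px=np.asarray(px,float).reshape(-1,1,2)
    s=cv2.undistortPoints(px,m["K"],np.array([m["k1"],0,0,0])).reshape(-1,2)
    d=R.from_euler("xyz",m["rotation"]).apply(np.c_[s[:,0],-s[:,1],-np.ones(len(s))])
    p=m["position"]; return p+d*((z-p[2])/d[:,2])[:,None]
def project(m,P):
    c=R.from_euler("xyz",m["rotation"]).inv().apply(np.atleast_2d(P)-m["position"])
    q=np.c_[c[:,0],-c[:,1],-c[:,2]]
    return cv2.projectPoints(q,np.zeros(3),np.zeros(3),m["K"],np.array([m["k1"],0,0,0]))[0].reshape(-1,2)
HUE={"blue":(105,130),"red":(172,8),"green":(35,60)}
def mask(img,c):
    h=cv2.cvtColor(img,cv2.COLOR_BGR2HSV); a,b=HUE[c]
    H=h[...,0]; ok=(H>=a)&(H<=b) if a<b else (H>=a)|(H<=b)
    return (ok&(h[...,1]>110)&(h[...,2]>50)).astype(np.uint8)
def blobs(img,c,roi,amin=40):
    x0,y0,x1,y1=roi; m=mask(img,c); k=np.zeros_like(m); k[y0:y1,x0:x1]=m[y0:y1,x0:x1]
    cs=cv2.findContours(k,cv2.RETR_EXTERNAL,cv2.CHAIN_APPROX_NONE)[0]
    return [(c,cv2.minAreaRect(c),cv2.contourArea(c)) for c in cs if cv2.contourArea(c)>amin]
E
python3 - <<'E'
from h import *
img=cv2.imread("pics/top0.png"); m=imaging.camera_model("top")
np.set_printoptions(precision=1,suppress=True)
roi=(340,130,530,330)
for c,z in (("blue",106),("red",106),("green",58)):
    for ct,r,a in blobs(img,c,roi,15):
        q=cast(m,cv2.boxPoints(r),z)[:,:2]
        print(c,a,np.round(r[0]),cast(m,[r[0]],z)[0],"sides",np.linalg.norm(q[1]-q[0]),np.linalg.norm(q[2]-q[1]), "yaws",np.degrees([np.arctan2(*(q[1]-q[0])[::-1]),np.arctan2(*(q[2]-q[1])[::-1])]))
print("foot",cast(m,[(370,194)],50))
print("plate corners z44",cast(m,[(347,181),(382,325),(525,288),(480,152)],44))
crop=cv2.resize(img[135:335,335:535],None,fx=3,fy=3,interpolation=cv2.INTER_CUBIC)
cv2.imwrite("pics/crop0.png",crop)
E
```

```text
blue 328.0 [402. 297.] [463.5 -58.8 106. ] sides 45.058130275943974 13.201715788279968 yaws [-91.6 177.2]
red 474.0 [482. 159.] [ 650. -180.  106.] sides 24.154799140763473 47.46322582437498 yaws [ -67.7 -162. ]
green 571.0 [383. 245.] [540.7 -41.7  58. ] sides 16.384650628906822 84.50593797941109 yaws [ -76.7 -168.1]
green 428.5 [423. 181.] [ 634.5 -104.1   58. ] sides 84.55058748332254 16.652872646299045 yaws [ -77.7 -170.9]
foot [[619.  -26.6  50. ]]
plate corners z44 [[ 641.5    6.4   44. ]
 [ 427.8  -36.8   44. ]
 [ 474.4 -247.7   44. ]
 [ 681.8 -196.9   44. ]]
```

View pics/scene0.png

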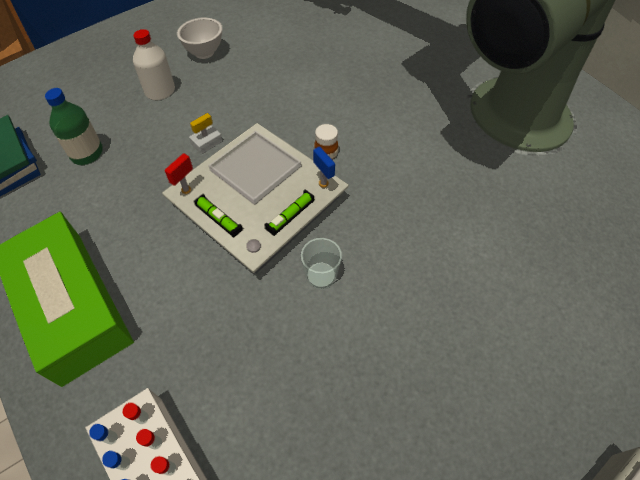

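```bash
sleep 1
```

```text
(no output)
```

View pics/crop0.png

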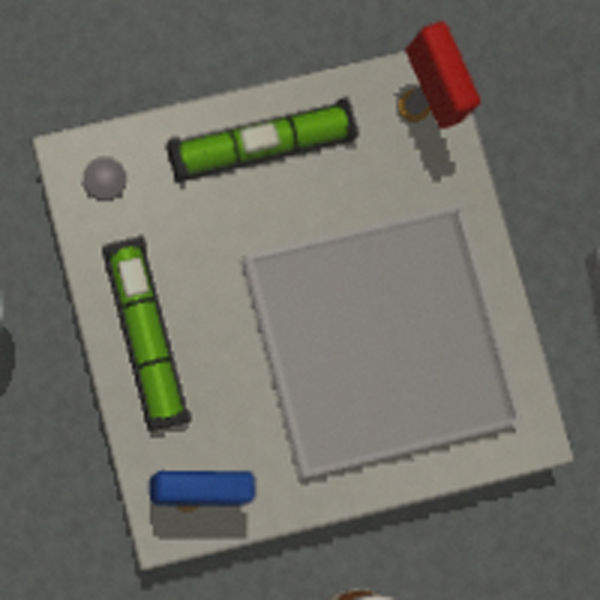

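The scene view confirms the layout. A brown vial stands about 90 mm from the blue screw, lower than the bars. In the crop, the red bubble at (261,136) already lies between its lines at x≈236 and 294. The blue bubble at (134,277) is about 25 mm short of the middle at (146,331). I'll take a nearer look from above the blue bar before gripping.

Run:
```python
from h import *
np.set_printoptions(precision=2,suppress=True)
bot.move_ptp([463,-58,235],[np.pi,0,np.radians(88.4)])
bot.grip(0.5,30)
m=imaging.camera_model("wrist"); img=imaging.capture("wrist"); cv2.imwrite("pics/w0.png",img)
s=bot.get_state(); print(s["t"],s["qpos"],s["tcp_pos"],s["orientation"]); print(m)
for ct,r,a in blobs(img,"blue",(0,0,640,480),300):
    q=cast(m,cv2.boxPoints(r),114)[:,:2]
    print(a,r,cast(m,[r[0]],114)[0],np.linalg.norm(q[1]-q[0]),np.linalg.norm(q[2]-q[1]),np.degrees(np.arctan2(*(q[1]-q[0])[::-1])))
```

```text
2.6667 [-0.28  0.17 -0.39  1.01 -0.    1.32] [463.01 -58.06 234.99] [-3.14  0.    1.54]
{'K': array([[431.07,   0.  , 317.57],
       [  0.  , 431.07, 237.46],
       [  0.  ,   0.  ,   1.  ]]), 'k1': -0.0695037746053769, 'position': array([465.67,  20.74, 378.91]), 'rotation': array([-0.31,  0.  , -0.03])}
1357.0 ((318.0, 223.5), (71.0, 20.0), 90.0) [463.63 -54.33 114.  ] 12.456402559040963 47.15438866261667 -1.6180011696942045
```

View pics/w0.png

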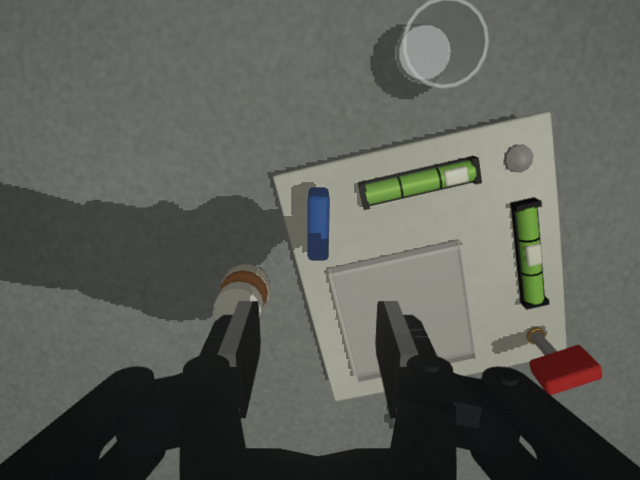

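The wrist view shows the blue bar at (318,224). The blue bubble at (457,176) is about 25.5 mm past the middle at (420,180), towards the foot. The red bubble at (533,255) is centred between its lines. Both views agree on the bar centre to within 2 mm. Next I'll grip the bar and turn it about 1.28 rad clockwise.

Run:
```python
from h import *
np.set_printoptions(precision=2,suppress=True)
def st(l):
    s=bot.get_state(); print(l,s["t"],s["tcp_pos"],s["contact_force"],s["wrist_torque"],round(s["opening"],3),s["qpos"][5]); return s
print(bot.movel([463,-57.5,80],max_speed=100,threshold=8)); st("down")
bot.grip(0.0,30); s=st("grip")
q=np.array(s["qpos"]); 
for k in (0.4,0.8,1.28):
    p=q.copy(); p[5]+=k; bot.move_j(p); st("turn")
bot.dwell(0.3)
cv2.imwrite("pics/t1.png",imaging.capture("top")); m=imaging.camera_model("wrist");w=imaging.capture("wrist")
cv2.imwrite("pics/t1c.png",np.hstack([cv2.resize(cv2.imread("pics/t1.png")[135:335,335:535],(400,400)),cv2.resize(w,(400,300))[:, :] if 0 else cv2.copyMakeBorder(cv2.resize(w,(400,300)),0,100,0,0,cv2.BORDER_CONSTANT)]))
```

```text
False
down 4.3667 [463.42 -57.62  80.48] [-0.51 -1.18 -0.2 ] [ 0.01 -0.    0.07] 0.501 1.316765823337145
grip 4.725 [463.27 -57.57  80.39] [-0.21 -0.06  2.7 ] [0.02 0.16 0.08] 0.16 1.316672803330471
turn 5.1917 [463.82 -57.7   80.44] [ 2.88 -0.41 -1.74] [-0.06 -0.43 -0.09] 0.161 1.7142975256847532
turn 5.6583 [464.22 -58.04  80.44] [ 5.51 -1.62 -4.9 ] [-0.42 -0.87 -0.06] 0.16 2.1131455637270795
turn 6.1917 [464.59 -58.63  80.47] [ 6.12 -4.91 -6.52] [-0.69 -1.04 -0.06] 0.159 2.5932714441711213
```

View pics/t1c.png

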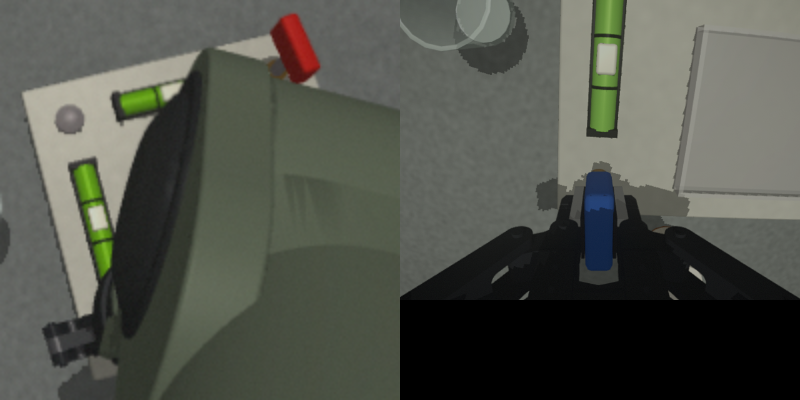

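The wrist crop shows the blue bubble at y 42–74, between its lines at y 37 and 88, about 2 mm short of the middle. I'll add 0.1 rad, release, lift clear and check.

Run:
```python
from h import *
np.set_printoptions(precision=2,suppress=True)
q=np.array(bot.get_state()["qpos"]); q[5]+=0.1; bot.move_j(q); bot.dwell(0.2)
bot.grip(0.5); s=bot.get_state(); p=np.array(s["tcp_pos"])
bot.movel([p[0],p[1],220],max_speed=120)
bot.move_ptp([300,-330,260],[np.pi,0,0.3]); bot.dwell(0.3)
img=imaging.capture("top"); s=bot.get_state(); print(s["t"],s["contact_force"],s["opening"])
cv2.imwrite("pics/t2.png",cv2.resize(img[135:335,335:535],None,fx=3,fy=3,interpolation=cv2.INTER_CUBIC))
```

```text
10.3167 [-0.42  0.47  0.17] 0.4993875966886274
```

View pics/t2.png

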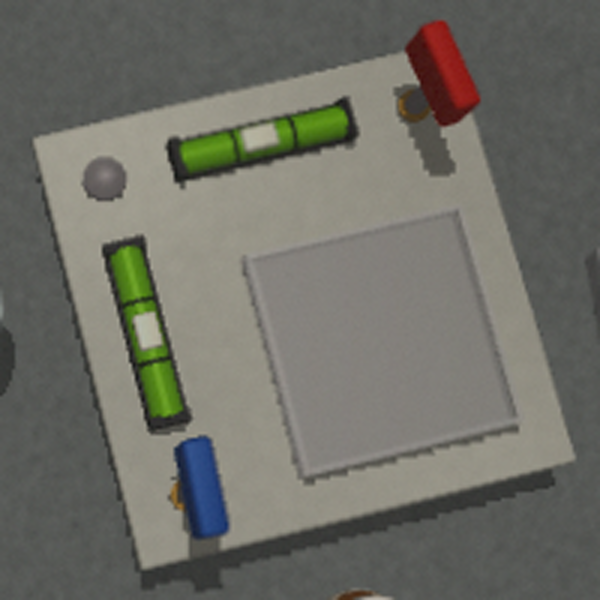

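The top crop shows the blue bubble at (148,331), centred between its lines. The red bubble at (261,136) is inside its lines but a little towards the foot, so I'll measure that margin along the tube.

Run:
```python
from h import *
np.set_printoptions(precision=1,suppress=True)
m=imaging.camera_model("top"); img=imaging.capture("top")
for roi in ((340,130,530,200),(340,200,530,330)):
    cs=np.vstack([b[0] for b in blobs(img,"green",roi,15)]); r=cv2.minAreaRect(cs)
    P=cast(m,cv2.boxPoints(r),58); c=P.mean(0); e=P[1]-P[0]; f=P[2]-P[1]; u=max((e,f),key=np.linalg.norm); L=np.linalg.norm(u); u/=L
    u*=np.sign(u@(c-[619,-26.6,58]))
    t=np.arange(-44,44.1,.5); v=np.array([-u[1],u[0],0]); prof=0
    for k in (-3,-1.5,0,1.5,3):
        px=project(m,c+t[:,None]*u+k*v).astype(np.float32)
        prof=prof+cv2.remap(img,px[:,:1],px[:,1:],cv2.INTER_LINEAR).reshape(-1,3)/5
    blue,green=prof[:,0],prof[:,1]; half=(blue.max()+np.median(blue))/2
    b=t[blue>half]
    d=[t[s][np.argmin(green[s])] for s in (np.abs(t+14)<4.6,np.abs(t-14)<4.6)]
    print("L",L,"bubble",b.min(),b.max(),"lines",d,"offset",(b.min()+b.max())/2-sum(d)/2)
```

```text
L 84.52201568791983 bubble -10.5 6.0 lines [np.float64(-14.5), np.float64(15.0)] offset -2.5
L 84.50974411385637 bubble -8.0 8.5 lines [np.float64(-15.0), np.float64(15.0)] offset 0.25
```

Run:
```python
from bench import bot
print(bot.sign_off(), bot.get_state()["t"])
```

```text
the job is handed in; nothing more can be done
the job is handed in; nothing more can be done
```

The plate is level by my last checks: both bubbles lie between their black lines, and I handed the job in a little over 10 s into the 42 s allowed.

- **Blue screw:** I gripped the bar and turned it about 1.38 rad clockwise, then let go and moved clear. The bubble went from about -25.5 mm to +0.25 mm.
- **Red screw:** I did not turn it, because its bubble was already between the lines. The last measurement put it at -2.5 mm, against the 5 mm either way it may be off and still fit. An earlier wrist picture, judged by eye, showed it nearer the middle, so the two views disagree by 1 to 2 mm. Both are inside the lines.

At the last check the arm was touching nothing. The contact forces I read during the turning stayed below about 10 N.

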